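# Charge the acorn sample through the gated hopper into the seed box

## Robot

A 6-joint arm with a two-finger parallel gripper is mounted at the origin on the work surface; the furniture and walls round the work are solid. World frame = base frame: x ahead of the robot, y to its left, z up, the work surface at z = 0. Lengths are in m, angles in degrees, forces in N, time in s.
With the tool pointing down it reaches from about 0.25 to 0.725 m from the base axis. Payload 9.7 kg.
Tool frame: the origin (TCP) lies at the very end of the fingers, on their centre line; the grasp point (between the pads) lies 19 mm behind it; x points along the fingers, y is the direction in which the jaws open and shut, and the axes are right-handed (so a half turn about x gives the same grasp; the last joint's range is limited). The gripper opens to 85 mm and grips with 20 to 120 N. Pads are 22 mm wide; open, the fingers measure 114 mm over their backs; the gripper's body (76 mm by 85 mm) begins 54 mm behind the grasp point. The pads swing forward as they close: fully open they stand 13 mm farther back than shut.
Start: joints at [-74.026, 4.979, 10.078, 95.1, 0, 90], TCP at [0.151, -0.529, 0.231] pointing down, gripper open.
Joint ranges: [-179.16, 179.16], [-48.56, 103.87], [-65.8, 70.77], [-126.05, 130.52], [-82.76, 87.17], [-180, 180]. Speed limits (degrees/s): [127.2, 127.2, 147.25, 180, 180, 180].

## Interface

Orientations are given as [roll, pitch, yaw] about the fixed x, y, z axes, in that order (R = Rz(yaw) Ry(pitch) Rx(roll)).
In Python, from workcell import get_obs, cams, bot gives the robot as it stands.
- The arm moves only by the tool apply_moves, never from a script. Its argument "rows" is a list that holds one entry, the list of rows, each a list of 7 numbers: the shift along the tool's x, y, z in mm, then the turn, a rotation vector about the tool's x, y, z in rad, then the opening, from 0 (shut) to 1 (fully open). A call has 1 to 20 rows; each row is the pose to reach, as a shift and turn from the pose measured when the call began, along the tool's axes at that moment; what a row does not reach only later rows make up. A row lasts 1/10 s, in which the tool goes at most 50 mm and 8.59 degrees, less where a joint would pass 70% of its speed; a pose out of reach is approached as far as the arm can. A call with a gripper value outside its range is refused whole. The fingers move at their own pace and stop on an object; "newtons" is the grip in N (left out, the last holds). Time passes only in rows, so rows that repeat a pose let the fingers close. It gives the time, the measured TCP pose, the force and the opening at its end, in the units of the state.
- get_obs(): the state, without advancing time (a new reading comes with each control period).
- cams.camera(name): name is "scene" or "top" or "wrist"; returns a dict with "pixels" (400x640x3 uint8, red, green, blue), "range_z" (400x640 float32, m along the optical axis (not along the pixel's ray), 0 where there is no reading), "fx", "fy", "cx", "cy" (pixels), "eye" and "attitude" of the camera in the world. Camera axes: x right, y up, looking along -z (the intrinsics and any distortion apply to the point x, -y, -z); pixel columns grow to the right and rows downward; lengths in m; the calibration is good to about 2 mm. A picture is of the moment at which its call begins.
- bot.job_done(): hands the job in, once; it reports no verdict.
Trained networks look in a picture, given as the dict that the camera call returned (one of the last four; its "shot" number tells which), for a name from the list of things; names that differ only in an ending like _2 or _b are one class to them, and where a whole thing is asked for, a point or a joint stands for the part that bears it (a point fixed in the world has none). Each returns a list of dicts, best first, with "confidence" (0 to 1); they miss things now and then, are a little off and sometimes report something else, mostly with a low value. They report only what shows in the picture. A call takes as long as a camera call.
- cams.find_in(label, picture): "at" ([x, y, z] in m, in world coordinates, good to about 4 mm: the middle of the surface that is visible of it).
The state is a dict: "time": time; "q": joint angles; "qd": joint speeds; "joint_efforts": joint torques, N m; "ee_pos": TCP position; "tcp_rot": TCP orientation; "wrist_force": force on the tool from outside, world axes, zero at the start; "torque": the same for the moment, N m; "opening": finger opening in m.
Only numpy, scipy, OpenCV 4.12 (cv2) and the standard library are available. Lean on these libraries where they do the work, as an engineer would, in place of code of your own. Each camera call takes 0.05 s, during which the arm holds its last target.

## Task

Push the bail of the feed pan over towards the hopper so that all eight acorns tip into the hopper, while the slide gate under it stays shut. Then pull the gate knob right out to its detent so that the whole sample drops into the clear seed box below, and push the knob fully home again. Leave the emptied pan lying back down on its rest, the box standing under the hopper, and the vial, tally counter and petri dish where they are.

Things in the scene. Friction and masses are not known exactly. Their poses are not given: they have to be found in the camera images.
- hopper_stand: bench stand of grey square tube, fixed to the table; origin on the table top under the middle of the hopper. Its x axis points away from the robot, y to the left (it stands turned by 0.08 to 0.22 rad). Rails along y at x = +-109 mm, top 206 mm high, from y = -85 to 165 mm. The pan is on its +y side, the gate knob on its -y side; gate guides run out to y = -133 mm, 105 to 121 mm high
- hopper_mouth (a point): middle of the mouth of the square sheet-metal funnel hopper, 197 mm above the table: mouth 170 x 170 mm, outlet below it 79 mm square at 121 mm height, closed by the slide gate. Upright guards on its -x (clear plastic), +x and -y sides rise to 239 mm
- pan_axis (a point): middle of the tipping axis of the feed pan, fixed on the stand at (0, 75, 215) mm in the stand's frame; the axis runs along the stand's x
- feed_pan (a joint): tipping angle of the feed pan, rad: 0 level on its rest bar; grows as the outer (+y) end rises and it pours towards -y into the hopper; stop at 1.02. Damped; falls back to 0 by its weight when let go; moving the bail takes 2 to 4 N. Open aluminium pan 120 x 136 mm, walls 36 mm, no wall at the hopper end, floor 6 mm below the axis; spans y = 65 to 203 mm of the stand
- bail_grip (a point): point on the axis of the bail's black grip: a level round bar 22 mm thick, 150 mm long along the stand's x (135 mm to the -x side of this point, 15 mm to its +x side), clear 75 mm below. Fixed to the pan, 120 mm from the tipping axis: 60 mm to +y of it and 104 mm above it at angle 0; swings over with the pan to 57 mm on the -y side and 105 mm above at the stop
- gate_knob (a point): centre of the gate's round black pull knob, 31 mm across, 30 mm long (12 mm at full width), on an 8 mm rod along the stand's y. With the gate shut it is at (0, -172, 114) mm in the stand's frame, sticking out from the -y side below the hopper, free all round
- slide_gate (a joint): travel of the slide gate and its knob, m: 0 fully home (outlet shut), grows as the knob is pulled towards the stand's -y, 0.08 fully out in the detent (outlet open). An over-centre spring strut holds it at either end: about 8 N to leave an end, falling to 1 N at half travel, past which it snaps on by itself to the other end
- seed_box: open clear plastic box, 261 x 200 mm, 90 mm high, walls 7 mm, loose, standing on the table under the hopper and pan; origin at the centre of its underside, its own x is its long side
- acorn_0: one of the eight loose brown acorns, 24 mm thick, 35 mm long, 10 g; origin at its middle; they start lying in the feed pan
- acorn_1: one of the eight loose brown acorns, 24 mm thick, 35 mm long, 10 g; origin at its middle; they start lying in the feed pan
- acorn_2: one of the eight loose brown acorns, 24 mm thick, 35 mm long, 10 g; origin at its middle; they start lying in the feed pan
- acorn_3: one of the eight loose brown acorns, 24 mm thick, 35 mm long, 10 g; origin at its middle; they start lying in the feed pan
- acorn_4: one of the eight loose brown acorns, 24 mm thick, 35 mm long, 10 g; origin at its middle; they start lying in the feed pan
- acorn_5: one of the eight loose brown acorns, 24 mm thick, 35 mm long, 10 g; origin at its middle; they start lying in the feed pan
- acorn_6: one of the eight loose brown acorns, 24 mm thick, 35 mm long, 10 g; origin at its middle; they start lying in the feed pan
- acorn_7: one of the eight loose brown acorns, 24 mm thick, 35 mm long, 10 g; origin at its middle; they start lying in the feed pan
- vial: glass sample vial with black cap, 23 mm across, 54 mm high, standing on the table; origin under it; a bystander
- tally: hand tally counter, grey, 67 x 52 x 29 mm; origin at its underside; a bystander
- petri: petri dish with lid, 93 mm across, 14 mm high; origin at its underside; a bystander

How it is judged (in metres and radians):
On the way, in this order (a step that is already met when the one before it is completed fails the run):
1. all eight acorns lie in the hopper with the gate shut (x of acorn_0 in the frame of hopper_stand between -0.086 and 0.086 m and y of acorn_0 in the frame of hopper_stand between -0.086 and 0.086 m and z of acorn_0 in the frame of hopper_stand between 0.117 and 0.205 m and x of acorn_1 in the frame of hopper_stand between -0.086 and 0.086 m and y of acorn_1 in the frame of hopper_stand between -0.086 and 0.086 m and z of acorn_1 in the frame of hopper_stand between 0.117 and 0.205 m and x of acorn_2 in the frame of hopper_stand between -0.086 and 0.086 m and y of acorn_2 in the frame of hopper_stand between -0.086 and 0.086 m and z of acorn_2 in the frame of hopper_stand between 0.117 and 0.205 m and x of acorn_3 in the frame of hopper_stand between -0.086 and 0.086 m and y of acorn_3 in the frame of hopper_stand between -0.086 and 0.086 m and z of acorn_3 in the frame of hopper_stand between 0.117 and 0.205 m and x of acorn_4 in the frame of hopper_stand between -0.086 and 0.086 m and y of acorn_4 in the frame of hopper_stand between -0.086 and 0.086 m and z of acorn_4 in the frame of hopper_stand between 0.117 and 0.205 m and x of acorn_5 in the frame of hopper_stand between -0.086 and 0.086 m and y of acorn_5 in the frame of hopper_stand between -0.086 and 0.086 m and z of acorn_5 in the frame of hopper_stand between 0.117 and 0.205 m and x of acorn_6 in the frame of hopper_stand between -0.086 and 0.086 m and y of acorn_6 in the frame of hopper_stand between -0.086 and 0.086 m and z of acorn_6 in the frame of hopper_stand between 0.117 and 0.205 m and x of acorn_7 in the frame of hopper_stand between -0.086 and 0.086 m and y of acorn_7 in the frame of hopper_stand between -0.086 and 0.086 m and z of acorn_7 in the frame of hopper_stand between 0.117 and 0.205 m and value of joint slide_gate below 0.008 m), for 0.2 s.
2. the gate is pulled out to its detent and all eight acorns have dropped into the seed box (x of acorn_0 in the frame of seed_box between -0.125 and 0.125 m and y of acorn_0 in the frame of seed_box between -0.095 and 0.095 m and z of acorn_0 in the frame of seed_box between 0 and 0.085 m and x of acorn_1 in the frame of seed_box between -0.125 and 0.125 m and y of acorn_1 in the frame of seed_box between -0.095 and 0.095 m and z of acorn_1 in the frame of seed_box between 0 and 0.085 m and x of acorn_2 in the frame of seed_box between -0.125 and 0.125 m and y of acorn_2 in the frame of seed_box between -0.095 and 0.095 m and z of acorn_2 in the frame of seed_box between 0 and 0.085 m and x of acorn_3 in the frame of seed_box between -0.125 and 0.125 m and y of acorn_3 in the frame of seed_box between -0.095 and 0.095 m and z of acorn_3 in the frame of seed_box between 0 and 0.085 m and x of acorn_4 in the frame of seed_box between -0.125 and 0.125 m and y of acorn_4 in the frame of seed_box between -0.095 and 0.095 m and z of acorn_4 in the frame of seed_box between 0 and 0.085 m and x of acorn_5 in the frame of seed_box between -0.125 and 0.125 m and y of acorn_5 in the frame of seed_box between -0.095 and 0.095 m and z of acorn_5 in the frame of seed_box between 0 and 0.085 m and x of acorn_6 in the frame of seed_box between -0.125 and 0.125 m and y of acorn_6 in the frame of seed_box between -0.095 and 0.095 m and z of acorn_6 in the frame of seed_box between 0 and 0.085 m and x of acorn_7 in the frame of seed_box between -0.125 and 0.125 m and y of acorn_7 in the frame of seed_box between -0.095 and 0.095 m and z of acorn_7 in the frame of seed_box between 0 and 0.085 m and value of joint slide_gate above 0.072 m), for 0.1 s.
At the end, for the whole second after the job is handed in: All eight acorns are in the seed box, the gate is home (within 6 mm), the pan lies back on its rest (within 0.06 rad), and the seed box stands flat under the hopper (its centre within 85 mm of the hopper's middle; it starts about 50 mm from it) (x of acorn_0 in the frame of seed_box between -0.125 and 0.125 m and y of acorn_0 in the frame of seed_box between -0.095 and 0.095 m and z of acorn_0 in the frame of seed_box between 0 and 0.085 m and x of acorn_1 in the frame of seed_box between -0.125 and 0.125 m and y of acorn_1 in the frame of seed_box between -0.095 and 0.095 m and z of acorn_1 in the frame of seed_box between 0 and 0.085 m and x of acorn_2 in the frame of seed_box between -0.125 and 0.125 m and y of acorn_2 in the frame of seed_box between -0.095 and 0.095 m and z of acorn_2 in the frame of seed_box between 0 and 0.085 m and x of acorn_3 in the frame of seed_box between -0.125 and 0.125 m and y of acorn_3 in the frame of seed_box between -0.095 and 0.095 m and z of acorn_3 in the frame of seed_box between 0 and 0.085 m and x of acorn_4 in the frame of seed_box between -0.125 and 0.125 m and y of acorn_4 in the frame of seed_box between -0.095 and 0.095 m and z of acorn_4 in the frame of seed_box between 0 and 0.085 m and x of acorn_5 in the frame of seed_box between -0.125 and 0.125 m and y of acorn_5 in the frame of seed_box between -0.095 and 0.095 m and z of acorn_5 in the frame of seed_box between 0 and 0.085 m and x of acorn_6 in the frame of seed_box between -0.125 and 0.125 m and y of acorn_6 in the frame of seed_box between -0.095 and 0.095 m and z of acorn_6 in the frame of seed_box between 0 and 0.085 m and x of acorn_7 in the frame of seed_box between -0.125 and 0.125 m and y of acorn_7 in the frame of seed_box between -0.095 and 0.095 m and z of acorn_7 in the frame of seed_box between 0 and 0.085 m and value of joint slide_gate below 0.006 m and value of joint feed_pan below 0.06 rad and angle between seed_box's own z axis and vertical below 0.05 rad and horizontal distance between seed_box and hopper_stand below 0.085 m); the robot touches nothing.
It fails at once if the vial, the tally counter or the petri dish is moved by more than 30 mm, or the vial knocked over (distance of any of vial, tally, petri from where it was at the start of the episode above 0.03 m or angle between vial's own z axis and vertical above 0.5 rad).
It also fails if it takes over 64 s, if anything falls off the work surface, if the arm or the gripper's body presses on something with over 40 N, if the wrist force passes 120 N, or if a joint passes its speed limit or range.

## Working session

There is one attempt and no reset: what is moved stays moved. The work goes in short steps, Python scripts to look and compute and a tool call to move; the robot and the scene stay as the last step left them, time stands still between calls to the robot, and variables do not carry over. Pictures are saved under pics/ and viewed, and the job is handed in when it is done.

Besides the shell and the picture viewer there is one more tool, called after ">>>" by a JSON object that holds its "name" and its "arguments". apply_moves: Moves the arm, as the interface text tells. Its arguments: {"type":"object","properties":{"rows":{"type":"array"},"newtons":{"type":"number"}},"required":["rows"]}

```bash
ls; mkdir -p pics; cat > h.py <<'E'
import numpy as np, cv2
from workcell import get_obs, cams, bot
from scipy.spatial.transform import Rotation as R
def save(p,n): cv2.imwrite('pics/'+n+'.png',cv2.cvtColor(p['pixels'],cv2.COLOR_RGB2BGR))
E
python3 - <<'E'
from h import *
print(get_obs())
for c in ['scene','top','wrist']:
    p=cams.camera(c); save(p,c+'0')
    print(c,p['eye'],p['attitude'],p['fx'],p['cx'],p['cy'],p.keys())
    for l in ['hopper_stand','bail_grip','gate_knob','seed_box','feed_pan','vial','tally','petri','acorn_0']:
        print(l,[(np.round(d['at'],3).tolist(),round(d['confidence'],2)) for d in cams.find_in(l,p)][:9])
E
```

```text
pics
{'time': 0.0, 'q': array([-7.40241041e+01,  5.01013316e+00,  1.00338141e+01,  9.50992523e+01,
       -2.18453045e-03,  8.99993703e+01]), 'qd': array([ 0.12677682,  0.12492114,  0.0595596 ,  0.03482296, -0.09755833,
       -0.00584323]), 'joint_efforts': array([-2.43595105e-04, -5.20380592e+01,  4.64814699e+01,  1.60084834e-02,
        5.98968904e-05,  2.67816830e-06]), 'ee_pos': array([ 0.15130376, -0.52853742,  0.23058661]), 'tcp_rot': array([-88.34485101,  89.92439706, 107.631676  ]), 'wrist_force': array([ 0.71356659,  0.99537049, -0.0732211 ]), 'torque': array([-0.00629127, -0.04929298, -0.00688716]), 'opening': 0.08537486925507767}
scene [-0.23017975  0.64354245  0.94421679] [  51.62106913   -0.68250102 -142.16085694] 406.4692987349726 317.9255732115003 200.14124006427167 dict_keys(['pixels', 'range_z', 'fx', 'fy', 'cx', 'cy', 'eye', 'attitude', 'shot'])
hopper_stand [([0.383, 0.11, 0.207], 0.98)]
bail_grip [([0.376, 0.203, 0.229], 0.96), ([0.349, 0.162, 0.229], 0.66)]
gate_knob []
seed_box [([0.38, 0.247, 0.231], 0.7), ([0.32, 0.209, 0.087], 0.6)]
feed_pan [([0.377, 0.207,
[... 508 characters left out ...]

hopper_stand [([0.403, 0.103, 0.206], 0.7)]
bail_grip [([0.386, 0.192, 0.228], 0.65)]
gate_knob [([0.403, 0.056, 0.117], 0.88)]
seed_box []
feed_pan [([0.389, 0.19, 0.223], 0.8)]
vial []
tally [([0.275, -0.314, 0.028], 0.65)]
petri [([0.274, -0.312, 0.027], 0.56)]
acorn_0 [([0.402, 0.198, 0.231], 0.57), ([0.356, 0.154, 0.228], 0.4)]
wrist [ 0.22768621 -0.50892245  0.37331875] [-1.79263178e+01 -4.82309719e-02 -7.40445222e+01] 355.4516515452502 317.4220816850355 199.63953589543232 dict_keys(['pixels', 'range_z', 'fx', 'fy', 'cx', 'cy', 'eye', 'attitude', 'shot'])
hopper_stand []
bail_grip []
gate_knob []
seed_box []
feed_pan []
vial []
tally [([0.24, -0.302, 0.004], 0.46)]
petri []
acorn_0 []
```

View pics/scene0.png

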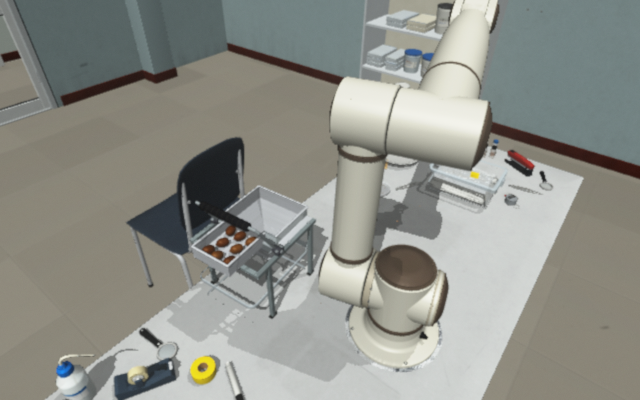

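View pics/top0.png

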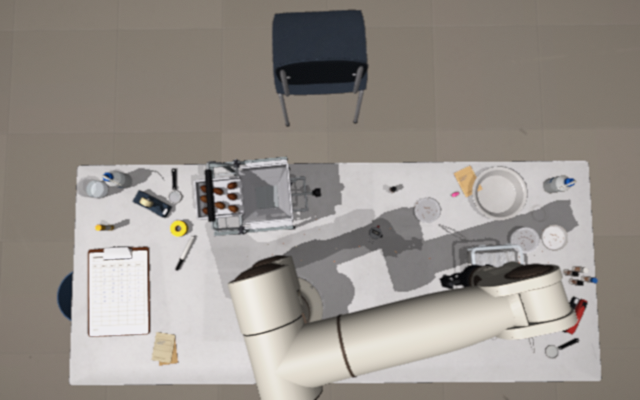

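View pics/wrist0.png

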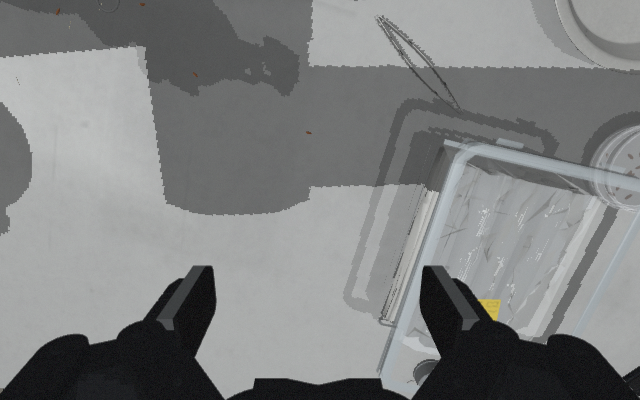

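```bash
cat >> h.py <<'E'
def cloud(p):
    h,w=p['range_z'].shape; u,v=np.meshgrid(np.arange(w),np.arange(h)); z=p['range_z']
    c=np.stack([(u-p['cx'])/p['fx']*z,-(v-p['cy'])/p['fy']*z,-z],-1)
    M=R.from_euler('xyz',p['attitude'],degrees=True).as_matrix()
    W=c@M.T+np.array(p['eye']); W[z==0]=np.nan
    return W
def proj(p,X):
    M=R.from_euler('xyz',p['attitude'],degrees=True).as_matrix()
    c=(np.atleast_2d(X)-np.array(p['eye']))@M
    return np.stack([p['cx']+p['fx']*c[:,0]/-c[:,2],p['cy']-p['fy']*c[:,1]/-c[:,2]],-1)
def crop(p,n,x0,x1,y0,y1,s):
    im=cv2.cvtColor(p['pixels'],cv2.COLOR_RGB2BGR)[y0:y1,x0:x1]
    cv2.imwrite('pics/'+n+'.png',cv2.resize(im,None,fx=s,fy=s,interpolation=cv2.INTER_CUBIC))
E
python3 - <<'E'
from h import *
p=cams.camera('top'); W=cloud(p)
crop(p,'top1',190,450,140,260,3)
sel=lambda u,v:np.round(W[v,u],3).tolist()
for uv in [(316,192),(428,208),(392,188),(376,232),(370,229),(210,195),(210,172),(210,218)]: print(uv,sel(*uv))
# rails: z 0.2..0.212
x,y,z=W[...,0],W[...,1],W[...,2]
m=(z>0.30)&(z<0.36)&(y>0.05)&(x>0.2)&(x<0.6)
print('grip pts',m.sum()); P=W[m]; print(P.min(0),P.max(0),np.median(P,0))
m=(z>0.198)&(z<0.214)&(y>0.0)&(y<0.4)&(x>0.2)&(x<0.6)
P=W[m]; print(m.sum()); np.save('rail.npy',P)
from collections import Counter
# try fit yaw by histogram sharpness
for d in np.arange(-0.25,0.26,0.02):
    xs=P[:,0]*np.cos(d)+P[:,1]*np.sin(d)
    h,e=np.histogram(xs,bins=np.arange(0.1,0.7,0.006)); i=np.argsort(-h)[:4]; print(round(d,2),np.sort(h)[::-1][:4],np.round(e[i]+.003,3))
E
```

```text
(316, 192) [0.409, -0.1, 0.131]
(428, 208) [0.358, -0.506, 0.013]
(392, 188) [0.428, -0.368, 0.058]
(376, 232) [0.273, -0.313, 0.026]
(370, 229) [0.284, -0.293, 0.012]
(210, 195) [0.383, 0.196, 0.332]
(210, 172) [0.449, 0.197, 0.33]
(210, 218) [0.318, 0.196, 0.331]
grip pts 487
[0.2845581  0.17722835 0.30002272] [0.48579558 0.21318559 0.33407239] [0.38127212 0.19656411 0.32722898]
1577
-0.25 [79 78 75 65] [0.289 0.283 0.277 0.325]
-0.23 [73 71 67 67] [0.289 0.283 0.277 0.295]
-0.21 [68 66 65 65] [0.277 0.295 0.289 0.283]
-0.19 [76 65 63 60] [0.277 0.283 0.295 0.301]
-0.17 [78 62 57 55] [0.283 0.289 0.307 0.277]
-0.15 [71 69 57 53] [0.289 0.283 0.277 0.349]
-0.13 [70 65 59 57] [0.283 0.289 0.295 0.487]
-0.11 [73 67 59 56] [0.289 0.283 0.487 0.295]
-0.09 [71 69 66 62] [0.289 0.295 0.493 0.283]
-0.07 [72 71 65 65] [0.289 0.295 0.499 0.493]
-0.05 [73 72 72 71] [0.493 0.289 0.295 0.499]
-0.03 [74 73 71 70] [0.493 0.499 0.295 0.289]
-0.01 [97 76 74 73] [0.499 0.493 0.301 0.295]
0.01 [95 82 80 74] [0.499 0.283 0.505 0.301]
0.03 [100  90  90  84] [0.499 0.289 0.505 0.283]
0.05 [114 110  95  76] [0.499 0.289 0.505 0.283]
0.07 [115 105  95  93] [0.289 0.505 0.499 0.511]
0.09 [116 115 111 106] [0.295 0.289 0.505 0.511]
0.11 [116 109  96  93] [0.295 0.511 0.289 0.505]
0.13 [114 110 105  82] [0.295 0.301 0.511 0.505]
0.15 [117  99  91  84] [0.301 0.295 0.511 0.307]
0.17 [110 102  85  76] [0.301 0.307 0.295 0.505]
0.19 [109 102  74  72] [0.307 0.301 0.295 0.505]
0.21 [104  92  74  72] [0.307 0.301 0.505 0.295]
0.23 [90 83 70 69] [0.307 0.301 0.295 0.313]
0.25 [80 79 68 67] [0.307 0.301 0.295 0.313]
```

View pics/top1.png

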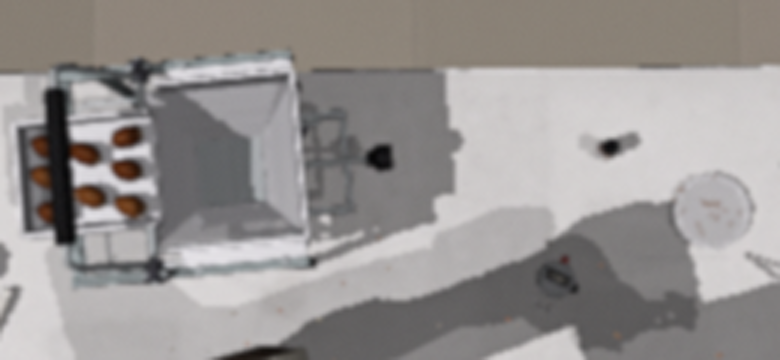

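```bash
python3 - <<'E'
from h import *
p=cams.camera('top'); W=cloud(p); x,y,z=W[...,0],W[...,1],W[...,2]
rgb=p['pixels'].astype(int); dark=rgb.max(-1)<60
m=dark&(z>0.31)&(z<0.34)&(y>0.05)&(x>0.2)&(x<0.6)
P=W[m]; print(len(P),P.min(0),P.max(0))
print(np.polyfit(P[:,0],P[:,1],1), P.mean(0))
# subpixel bar edges by darkness
for v in range(172,222,6):
    row=rgb[v,195:230].sum(-1); print(v,row[5:25].tolist())
m=(z>0.10)&(z<0.14)&(y>-0.14)&(y<-0.06)&(x>0.35)&(x<0.47)
P=W[m]; print('knob',len(P),P.min(0),P.max(0),P.mean(0),np.median(P,0))
P=np.load('rail.npy')
from scipy.optimize import minimize
def score(s,ret=False):
    a,b,t=s; c,sn=np.cos(t),np.sin(t)
    lx=(P[:,0]-a)*c+(P[:,1]-b)*sn; ly=-(P[:,0]-a)*sn+(P[:,1]-b)*c
    d=np.minimum(abs(lx-.109),abs(lx+.109)); ok=(ly>-.095)&(ly<.175)
    return -np.sum(np.exp(-(d/.006)**2)*ok)
best=min(((score((a,b,t)),a,b,t) for a in np.arange(.37,.42,.002) for b in np.arange(.05,.1,.004) for t in np.arange(.04,.24,.01)))
print(best)
E
```

```text
340 [0.31273353 0.18493005 0.31827485] [0.4554425  0.2126693  0.33435016]
[0.08220062 0.16673316] [0.38295736 0.19821249 0.3282396 ]
172 [530, 531, 526, 478, 346, 168, 74, 66, 65, 51, 55, 107, 203, 330, 469, 557, 587, 581, 561, 554]
178 [522, 522, 528, 530, 457, 257, 87, 70, 68, 55, 44, 103, 267, 417, 499, 555, 582, 586, 580, 574]
184 [377, 359, 323, 269, 220, 153, 95, 80, 79, 65, 43, 66, 217, 453, 621, 663, 660, 657, 655, 655]
190 [325, 269, 192, 147, 131, 110, 82, 75, 80, 72, 52, 40, 37, 81, 136, 160, 168, 166, 149, 129]
196 [202, 190, 180, 163, 136, 108, 83, 74, 78, 76, 56, 35, 72, 237, 468, 621, 660, 651, 630, 612]
202 [302, 349, 334, 279, 220, 178, 141, 91, 75, 78, 66, 47, 37, 104, 239, 338, 321, 247, 201, 172]
208 [270, 311, 277, 207, 151, 118, 95, 73, 69, 77, 73, 60, 37, 61, 175, 297, 345, 360, 369, 319]
214 [245, 331, 381, 370, 312, 236, 183, 136, 86, 72, 75, 63, 43, 54, 173, 367, 506, 514, 454, 418]
220 [612, 600, 602, 602, 606, 609, 609, 541, 338, 141, 93, 100, 86, 81, 148, 279, 374, 414, 511, 558]
knob 141 [ 0.35255698 -0.11365579  0.10096202] [ 0.45343252 -0.06197512  0.13290135] [ 0.40290012 -0.08438075  0.11761653] [ 0.40610869 -0.08647921  0.11913894]
(np.float64(-354.99878135417487), np.float64(0.394), np.float64(0.08200000000000003), np.float64(0.09000000000000001))
```

```bash
cat >> h.py <<'E'
S=(0.394,0.068,0.088)
def S2W(X,s=None):
    a,b,t=s or S; X=np.atleast_2d(X).astype(float); c,n=np.cos(t),np.sin(t)
    return np.stack([a+X[:,0]*c-X[:,1]*n,b+X[:,0]*n+X[:,1]*c,X[:,2]],-1)
E
cat > ov.py <<'E'
from h import *
import sys
def ov(p,n,x0,x1,y0,y1,s,ST=None):
    im=cv2.resize(cv2.cvtColor(p['pixels'],cv2.COLOR_RGB2BGR)[y0:y1,x0:x1],None,fx=s,fy=s,interpolation=cv2.INTER_CUBIC)
    def L(A,B,col):
        q=(proj(p,S2W(np.array([A,B])/1000.,ST))-[x0,y0]+.5)*s
        cv2.line(im,tuple(int(v) for v in q[0]),tuple(int(v) for v in q[1]),col,1)
    for sx in(-1,1): L((sx*109,-85,206),(sx*109,165,206),(0,0,255))
    sq=[(-85,-85),(85,-85),(85,85),(-85,85),(-85,-85)]
    for a,b in zip(sq,sq[1:]): L((*a,197),(*b,197),(0,255,0))
    sq=[(-39.5,-39.5),(39.5,-39.5),(39.5,39.5),(-39.5,39.5),(-39.5,-39.5)]
    for a,b in zip(sq,sq[1:]): L((*a,121),(*b,121),(255,255,0))
    for k in(-11,0,11): L((-75,135+k,319),(75,135+k,319),(255,0,255))
    L((0,-157,114),(0,-187,114),(0,255,255)); L((-15.5,-172,114),(15.5,-172,114),(0,255,255))
    cv2.imwrite('pics/'+n+'.png',im)
E
python3 - <<'E'
from ov import *
ov(cams.camera('top'),'ovt',195,335,150,240,5)
ov(cams.camera('scene'),'ovs',180,330,170,320,5)
E
```

```text
(no output)
```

View pics/ovt.png

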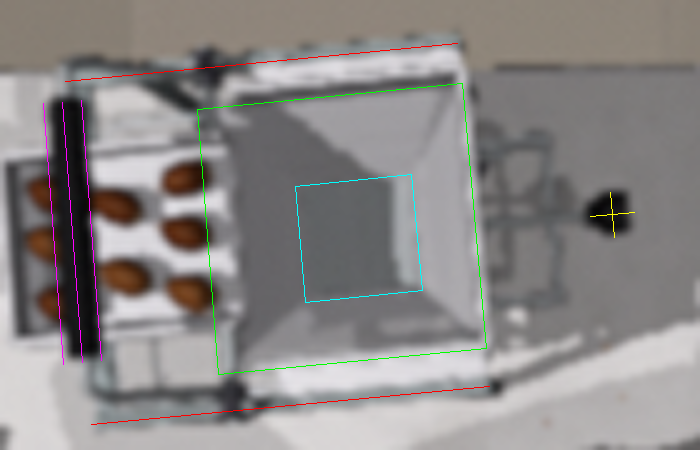

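View pics/ovs.png

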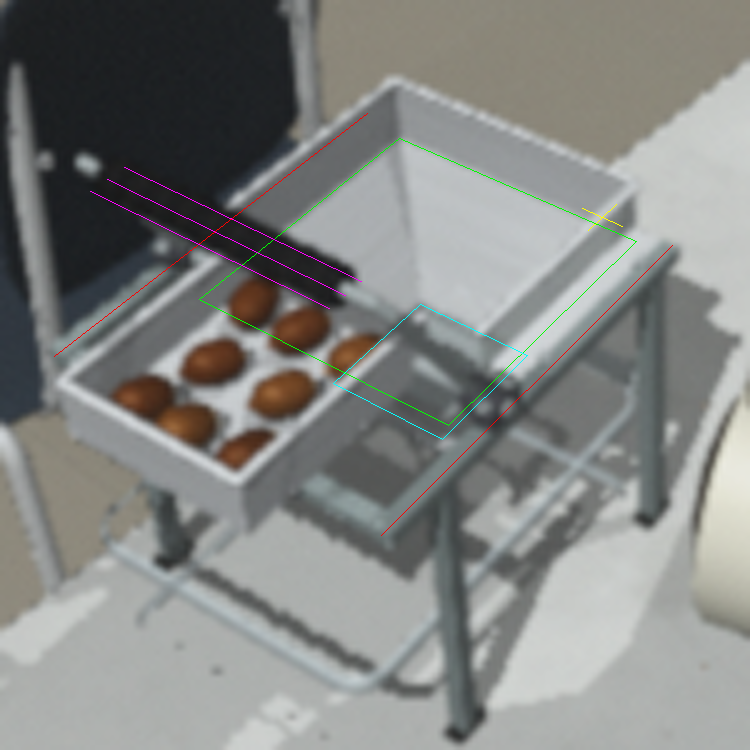

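```bash
python3 - <<'E'
from h import *
o=get_obs(); M=R.from_euler('xyz',o['tcp_rot'],degrees=True).as_matrix(); print(np.round(M,3))
print(M.T@(np.array([0.2277,-0.509,0.373])-o['ee_pos']))
E
```

```text
[[-0.     0.275 -0.961]
 [ 0.    -0.961 -0.275]
 [-1.    -0.    -0.   ]]
[-0.141727    0.00202122 -0.07883342]
```

>>> {"name": "apply_moves", "arguments": {"rows": [[[-48, 0, 0, 0, 0, 0, 1], [-95, 0, 0, 0, 0, 0, 1], [-140, -30, -30, -0.12, 0, 0, 1], [-170, -55, -70, -0.24, 0, 0, 1], [-185, -80, -110, -0.36, 0, 0, 1], [-190, -105, -155, -0.5, 0, 0, 1], [-190, -130, -200, -0.64, 0, 0, 1], [-190, -155, -240, -0.78, 0, 0, 1], [-190, -175, -275, -0.92, 0, 0, 1], [-190, -190, -300, -1.06, 0, 0, 1], [-190, -200, -316, -1.2, 0, 0, 1], [-190, -200, -316, -1.2, 0, 0, 1]]]}}

```text
time: 2.9
ee_pos: [0.4015, -0.2479, 0.4211]
tcp_rot: [-176.5, 90.0, 88.6]
wrist_force: [-0.9, -0.4, 0.5]
opening: 0.0853
```

```bash
python3 - <<'E'
from h import *
o=get_obs(); print(o['q'],o['ee_pos'],o['time']);M=R.from_euler('xyz',o['tcp_rot'],degrees=True).as_matrix(); print(np.round(M,3))
E
```

```text
[-3.17010463e+01  3.84961947e+00  3.13099352e+01  1.17470971e+02
  1.82129236e-02  6.31866699e+01] [ 0.40147696 -0.24786087  0.42112117] 2.9
[[ 0.     0.996 -0.085]
 [ 0.    -0.085 -0.996]
 [-1.    -0.    -0.   ]]
```

>>> {"name": "apply_moves", "arguments": {"rows": [[[0, 0, -25, -0.15, 0, 0, 1], [0, 0, -50, -0.3, 0, 0, 1], [0, -4, -75, -0.45, 0, 0, 1], [0, -6, -100, -0.6, 0, 0, 1], [0, -10, -130, -0.75, 0, 0, 1], [0, -14, -160, -0.9, 0, 0, 1], [0, -18, -190, -1.05, 0, 0, 1], [0, -22, -220, -1.2, 0, 0, 1], [0, -26, -250, -1.35, 0, 0, 1], [0, -30, -280, -1.5, 0, 0, 1], [0, -34, -310, -1.65, 0, 0, 1], [0, -38, -340, -1.8, 0, 0, 1], [0, -42, -370, -1.95, 0, 0, 1], [0, -46, -400, -2.1, 0, 0, 1], [0, -50, -425, -2.25, 0, 0, 1], [0, -52, -450, -2.4, 0, 0, 1], [0, -54, -470, -2.55, 0, 0, 1], [0, -56, -480, -2.7, 0, 0, 1], [0, -58, -490, -2.85, 0, 0, 1], [0, -58, -495, -3.0, 0, 0, 1]]]}}

```text
time: 4.9
ee_pos: [0.3861, 0.2502, 0.4213]
tcp_rot: [11.9, 90.0, 88.7]
wrist_force: [-0.3, -0.2, 0.4]
opening: 0.0858
```

```bash
python3 - <<'E'
from ov import *
o=get_obs(); print(o['q'],o['ee_pos'],o['time']);M=R.from_euler('xyz',o['tcp_rot'],degrees=True).as_matrix(); print(np.round(M,3))
p=cams.camera('wrist'); ov(p,'w1',0,640,0,400,1.25)
np.save('w1.npy',cloud(p)); print(p['eye'])
for l in ['bail_grip','seed_box','gate_knob']:
   print(l,[(np.round(d['at'],3).tolist(),round(d['confidence'],2)) for d in cams.find_in(l,p)])
E
```

```text
[ 3.29391201e+01  2.18821205e+00  2.95862990e+01  1.17387879e+02
  1.49771283e-02 -4.38516084e+01] [0.38610734 0.25024693 0.42128064] 4.9
[[ 0.    -0.974  0.229]
 [ 0.     0.229  0.974]
 [-1.     0.     0.   ]]
[0.36870253 0.17166203 0.56328676]
bail_grip [([0.382, 0.191, 0.247], 0.6)]
seed_box [([0.289, 0.159, 0.091], 0.6), ([0.412, 0.237, 0.229], 0.35)]
gate_knob [([0.404, 0.085, 0.116], 0.72), ([0.392, 0.16, 0.228], 0.26), ([0.403, 0.192, 0.223], 0.15)]
```

View pics/w1.png

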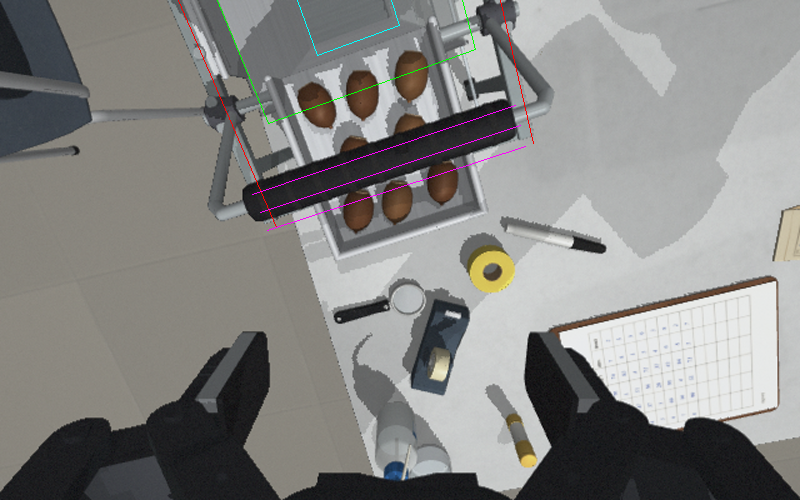

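```bash
python3 - <<'E'
from h import *
W=np.load('w1.npy'); x,y,z=W[...,0],W[...,1],W[...,2]
m=(z>0.318)&(z<0.345)&(y<.23)&(y>.15)&(x>.28)&(x<.48)
P=W[m]; print(len(P),P.min(0),P.max(0),np.polyfit(P[:,0],P[:,1],1),P.mean(0))
a,b=np.polyfit(P[:,0],P[:,1],1)
# cylinder: perpendicular resid vs z
r=(P[:,1]-(a*P[:,0]+b))*np.cos(np.arctan(a)); print(np.percentile(r,[2,50,98]),np.percentile(z[m],[50,98]))
# rail: tops
m=(z>0.20)&(z<0.212); P=W[m]; print(len(P),P.min(0),P.max(0))
for xs in np.arange(.22,.56,.01):
    s=P[abs(P[:,0]-xs)<.005]; 
    if len(s)>5: print(round(xs,2),len(s),s[:,1].min().round(3),s[:,1].max().round(3))
E
```

```text
8013 [0.28983128 0.18013615 0.31800083] [0.47993347 0.2138402  0.3315874 ] [0.08546822 0.16321641] [0.38291859 0.19594378 0.3263203 ]
[-0.00972031 -0.00017221  0.01089246] [0.3273339  0.33003477]
10780 [0.2697465  0.0633109  0.20000272] [0.51321244 0.26587436 0.21198863]
0.27 134 0.169 0.217
0.28 559 0.14 0.218
0.29 94 0.114 0.218
0.3 19 0.123 0.219
0.31 15 0.11 0.22
0.33 471 0.138 0.257
0.34 789 0.123 0.258
0.35 438 0.123 0.259
0.36 619 0.124 0.26
0.37 995 0.125 0.26
0.38 708 0.126 0.261
0.39 439 0.127 0.262
0.4 712 0.128 0.263
0.41 774 0.129 0.264
0.42 470 0.13 0.265
0.43 604 0.131 0.266
0.44 708 0.131 0.266
0.45 97 0.132 0.231
0.46 7 0.231 0.232
0.47 23 0.119 0.233
0.48 249 0.07 0.234
0.49 339 0.089 0.236
0.5 1123 0.066 0.236
0.51 389 0.063 0.131
```

>>> {"name": "apply_moves", "arguments": {"rows": [[[0, 0, -13, -0.1, 0, 0, 0], [0, 0, -13, -0.2, 0, 0, 0], [0, 0, -13, -0.316, 0, 0, 0], [0, 0, -13, -0.316, 0, 0, 0], [0, 0, -13, -0.316, 0, 0, 0], [0, 0, -13, -0.316, 0, 0, 0], [35, 0, -13, -0.316, 0, 0, 0], [70, 0, -13, -0.316, 0, 0, 0], [105, 0, -13, -0.316, 0, 0, 0], [126, 0, -13, -0.316, 0, 0, 0], [126, 0, -13, -0.316, 0, 0, 0]]]}}

```text
time: 6.2
ee_pos: [0.3822, 0.2365, 0.2927]
tcp_rot: [115.4, 89.8, -150.4]
wrist_force: [-0.4, 0.7, 0.7]
opening: 0.0004
```

```bash
python3 - <<'E'
from h import *
o=get_obs(); print(o['q'],o['ee_pos'],o['time']);M=R.from_euler('xyz',o['tcp_rot'],degrees=True).as_matrix(); print(np.round(M,3))
p=cams.camera('wrist'); save(p,'w2')
p=cams.camera('scene'); crop(p,'s2',180,330,120,300,4)
E
```

```text
[ 3.17451633e+01 -6.60643621e+00  5.57188196e+00  1.02412413e+02
  8.64156331e-03 -6.24687613e+01] [0.38216552 0.23649713 0.29274506] 6.2
[[-0.004 -0.997 -0.073]
 [-0.002 -0.073  0.997]
 [-1.     0.004 -0.002]]
```

View pics/w2.png

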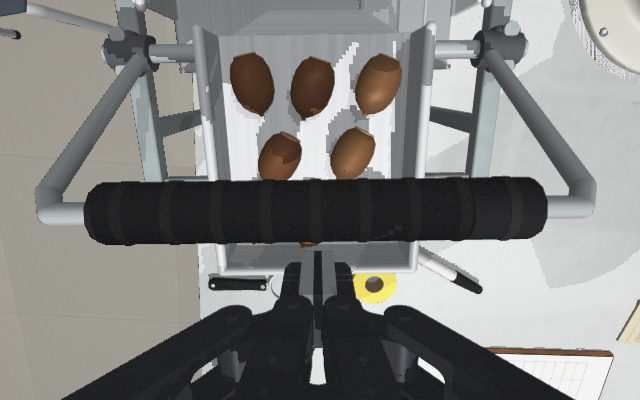

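View pics/s2.png

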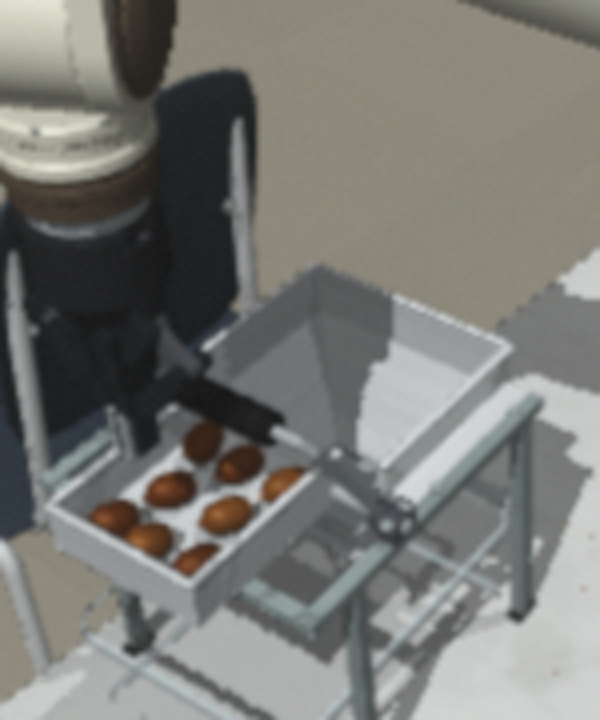

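>>> {"name": "apply_moves", "arguments": {"rows": [[[0, 0, -8, 0, 0, 0, 0], [0, 0, -15, 0, 0, 0, 0], [0, 0, -20, 0, 0, 0, 0], [0, 0, -25, 0, 0, 0, 0], [0, 0, -30, 0, 0, 0, 0], [0, 0, -35, 0, 0, 0, 0], [0, 0, -40, 0, 0, 0, 0], [0, 0, -45, 0, 0, 0, 0], [0, 0, -50, 0, 0, 0, 0], [0, 0, -55, 0, 0, 0, 0], [0, 0, -60, 0, 0, 0, 0], [0, 0, -65, 0, 0, 0, 0], [0, 0, -70, 0, 0, 0, 0], [0, 0, -75, 0, 0, 0, 0], [0, 0, -80, 0, 0, 0, 0], [0, 0, -85, 0, 0, 0, 0], [0, 0, -90, 0, 0, 0, 0], [0, 0, -95, 0, 0, 0, 0], [0, 0, -100, 0, 0, 0, 0], [0, 0, -105, 0, 0, 0, 0]]]}}

```text
time: 8.3
ee_pos: [0.3907, 0.1318, 0.296]
tcp_rot: [-31.8, 90.0, 62.4]
wrist_force: [0.3, 1.5, -0.6]
opening: -0.0002
```

```bash
python3 - <<'E'
from h import *
o=get_obs(); print(o['ee_pos'],o['time'],o['wrist_force'])
p=cams.camera('wrist'); save(p,'w3')
p=cams.camera('scene'); crop(p,'s3',180,330,120,300,4)
E
```

```text
[0.39071835 0.13184579 0.29601928] 8.3 [ 0.26529093  1.5150137  -0.61198858]
```

View pics/w3.png

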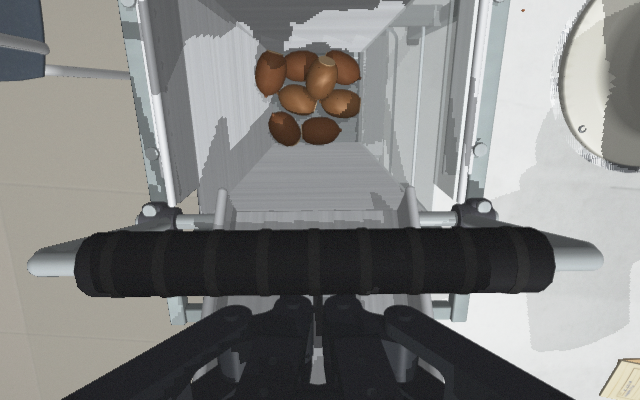

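View pics/s3.png

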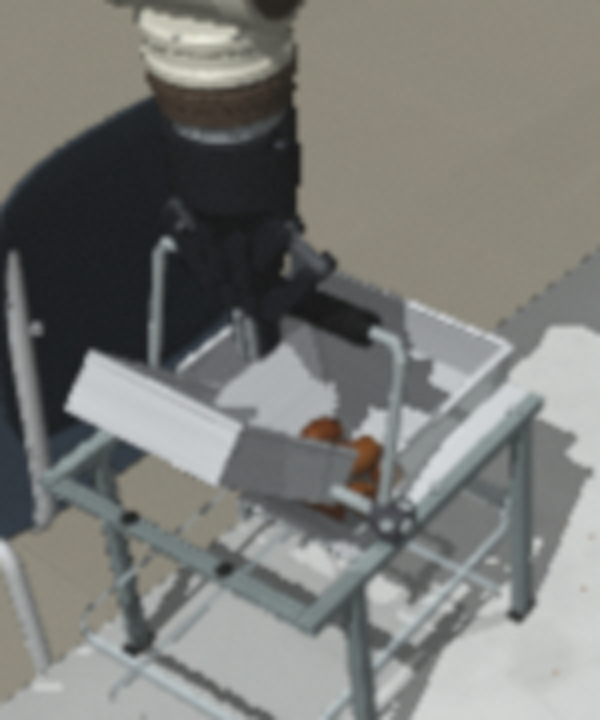

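All eight acorns show in the hopper: wrist picture around (255–360, 50–145), with the pan empty. I'm letting the pan back slowly.

>>> {"name": "apply_moves", "arguments": {"rows": [[[0, 0, 0, 0, 0, 0, 0], [0, 0, 0, 0, 0, 0, 0], [0, 0, 6, 0, 0, 0, 0], [0, 0, 12, 0, 0, 0, 0], [0, 0, 18, 0, 0, 0, 0], [0, 0, 25, 0, 0, 0, 0], [0, 0, 32, 0, 0, 0, 0], [0, 0, 39, 0, 0, 0, 0], [0, 0, 46, 0, 0, 0, 0], [0, 0, 53, 0, 0, 0, 0], [0, 0, 60, 0, 0, 0, 0], [0, 0, 67, 0, 0, 0, 0], [0, 0, 74, 0, 0, 0, 0], [0, 0, 81, 0, 0, 0, 0], [0, 0, 88, 0, 0, 0, 0], [0, 0, 95, 0, 0, 0, 0], [0, 0, 102, 0, 0, 0, 0], [0, 0, 107, 0, 0, 0, 0], [0, 0, 110, 0, 0, 0, 0], [0, 0, 110, 0, 0, 0, 0]]]}}

```text
time: 10.4
ee_pos: [0.3826, 0.2416, 0.2961]
tcp_rot: [-91.1, 90.0, 3.1]
wrist_force: [0.7, 0.6, 0.1]
opening: -0.0001
```

>>> {"name": "apply_moves", "arguments": {"rows": [[[-30, 0, 0, 0, 0, 0, 0], [-70, 0, 0, 0, 0, 0, 0], [-110, 0, 0, 0, 0, 0, 0], [-125, 0, 0, 0, 0, 0, 0], [-125, 0, 0, 0, 0, 0, 0]]]}}

```text
time: 10.9
ee_pos: [0.383, 0.2417, 0.4231]
tcp_rot: [-64.6, 89.8, 29.6]
wrist_force: [0.3, 0.1, -0.4]
opening: 0.0
```

```bash
python3 - <<'E'
from h import *
o=get_obs(); print(o['ee_pos'],o['time'],o['wrist_force']);M=R.from_euler('xyz',o['tcp_rot'],degrees=True).as_matrix(); print(np.round(M,3))
p=cams.camera('wrist'); save(p,'w4')
E
```

```text
[0.3829569  0.24167986 0.42312313] 10.9 [ 0.27194489  0.13944222 -0.36337114]
[[ 0.003 -0.997 -0.074]
 [ 0.002 -0.074  0.997]
 [-1.    -0.003  0.002]]
```

View pics/w4.png

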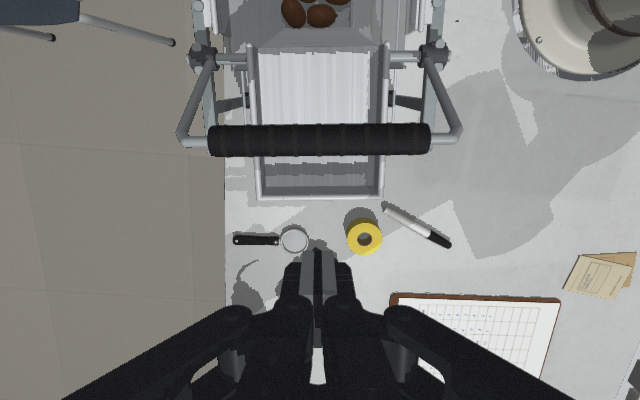

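>>> {"name": "apply_moves", "arguments": {"rows": [[[0, 0, -35, 0, 0, 0, 0], [0, 0, -80, 0, 0, 0, 0], [0, 0, -125, 0, 0, 0, 0], [0, 0, -170, 0, 0, 0, 0], [0, 0, -215, 0, 0, 0, 0], [0, 0, -260, 0, 0, 0, 0.5], [20, 0, -300, 0, 0, 0, 1], [60, 0, -330, 0, 0, 0, 1], [100, 0, -345, 0, 0, 0, 1], [130, 0, -350, 0, 0, 0, 1], [130, 0, -350, 0, 0, 0, 1]]]}}

```text
time: 12.05
ee_pos: [0.4071, -0.1076, 0.2861]
tcp_rot: [62.5, 89.6, 156.7]
wrist_force: [-0.9, -0.9, 0.4]
opening: 0.0846
```

```bash
python3 - <<'E'
from h import *
o=get_obs(); print(o['q'],o['ee_pos'],o['time'],o['wrist_force']);M=R.from_euler('xyz',o['tcp_rot'],degrees=True).as_matrix(); print(np.round(M,3))
p=cams.camera('wrist'); save(p,'w5'); W=cloud(p); np.save('w5.npy',W)
print([(np.round(d['at'],3).tolist(),round(d['confidence'],2)) for d in cams.find_in('gate_knob',p)])
z=W[...,2]; m=(z>.12)&(z<.135)&(abs(W[...,0]-.405)<.06)&(W[...,1]<-.05)&(W[...,1]>-.16)
v,u=np.where(m); P=W[m]; print(len(P)); 
if len(P): print(P.min(0),P.max(0),P.mean(0),u.min(),u.max(),v.min(),v.max())
E
```

```text
[-1.48421608e+01 -1.04656572e+01  1.42809339e+00  1.02276866e+02
  5.72797732e-02 -1.08975859e+02] [ 0.40706691 -0.10757747  0.28606929] 12.05 [-0.85154621 -0.88106867  0.40852759]
[[-0.006 -0.997 -0.072]
 [ 0.003 -0.072  0.997]
 [-1.     0.006  0.003]]
[([0.408, -0.076, 0.116], 0.8)]
1004
[ 0.35033561 -0.11966823  0.12000265] [ 0.46499021 -0.05011434  0.13045327] [ 0.40898474 -0.09861147  0.12436904] 251 373 167 242
```

View pics/w5.png

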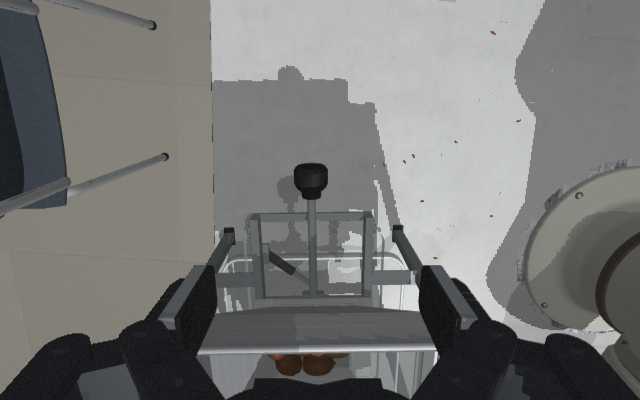

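```bash
python3 - <<'E'
from h import *
W=np.load('w5.npy')
for v in range(160,204,3):
    r=W[v,285:340]; k=r[:,2]>.1
    if k.any(): print(v,k.sum(),np.round(r[k].min(0),3),np.round(r[k].max(0),3))
E
```

```text
163 19 [ 0.405 -0.119  0.104] [ 0.421 -0.118  0.106]
166 30 [ 0.4   -0.12   0.115] [ 0.426 -0.117  0.119]
169 34 [ 0.398 -0.118  0.115] [ 0.428 -0.114  0.127]
172 34 [ 0.398 -0.116  0.118] [ 0.428 -0.113  0.129]
175 33 [ 0.398 -0.114  0.116] [ 0.428 -0.109  0.129]
178 34 [ 0.398 -0.111  0.116] [ 0.428 -0.106  0.129]
181 34 [ 0.398 -0.109  0.115] [ 0.427 -0.103  0.13 ]
184 32 [ 0.399 -0.106  0.12 ] [ 0.426 -0.102  0.129]
187 29 [ 0.399 -0.103  0.12 ] [ 0.424 -0.099  0.129]
190 22 [ 0.403 -0.1    0.121] [ 0.421 -0.097  0.128]
193 19 [ 0.403 -0.095  0.116] [ 0.42  -0.093  0.124]
196 19 [ 0.403 -0.093  0.116] [ 0.419 -0.09   0.123]
199 10 [ 0.407 -0.09   0.115] [ 0.415 -0.088  0.122]
202 9 [ 0.407 -0.085  0.115] [ 0.414 -0.084  0.118]
```

>>> {"name": "apply_moves", "arguments": {"newtons": 60, "rows": [[[30, -4, -2, 0, 0, 0, 1], [70, -7, -3, 0, 0, 0, 1], [110, -7, -3, 0, 0, 0, 1], [150, -7, -3, 0, 0, 0, 1], [180, -7, -3, 0, 0, 0, 1], [191, -7, -3, 0, 0, 0, 1], [191, -7, -3, 0, 0, 0, 1]]]}}

```text
time: 12.85
ee_pos: [0.4159, -0.1089, 0.1007]
tcp_rot: [-14.4, 89.9, 79.9]
wrist_force: [-0.1, 0.3, 0.9]
opening: 0.0851
```

```bash
python3 - <<'E'
from h import *
o=get_obs(); print(o['ee_pos'],o['time'],o['wrist_force'])
p=cams.camera('wrist'); save(p,'w6')
E
```

```text
[ 0.41590359 -0.10892414  0.10073379] 12.85 [-0.07739053  0.31235952  0.91053218]
```

View pics/w6.png

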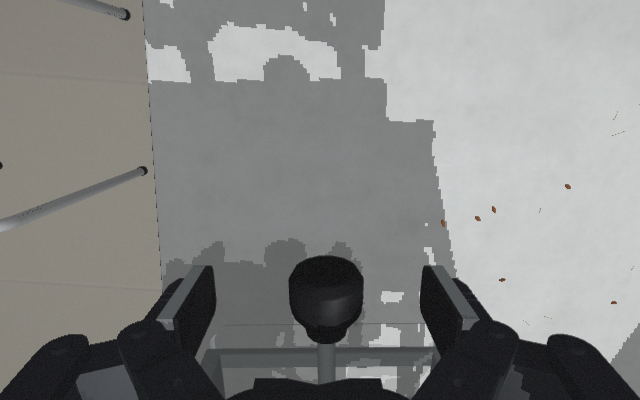

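>>> {"name": "apply_moves", "arguments": {"newtons": 60, "rows": [[[5, 3, -1, 0, 0, 0, 1], [5, 3, -1, 0, 0, 0, 0.5], [5, 3, -1, 0, 0, 0, 0.2], [5, 3, -1, 0, 0, 0, 0], [5, 3, -1, 0, 0, 0, 0], [5, 3, -1, 0, 0, 0, 0], [5, 3, -1, 0, 0, 0, 0]]]}}

```text
time: 13.6
ee_pos: [0.4127, -0.1105, 0.0976]
tcp_rot: [-83.5, 90.0, 10.8]
wrist_force: [-8.2, -0.4, 9.1]
opening: 0.0285
```

```bash
python3 - <<'E'
from h import *
o=get_obs(); print(o['ee_pos'],o['time'],o['wrist_force'],o['opening']);M=R.from_euler('xyz',o['tcp_rot'],degrees=True).as_matrix(); print(np.round(M,3))
p=cams.camera('wrist'); save(p,'w7')
E
```

```text
[ 0.41268081 -0.11054566  0.0976061 ] 13.6 [-8.21691741 -0.36140726  9.05291341] 0.028547296879785935
[[ 0.    -0.997 -0.074]
 [ 0.    -0.074  0.997]
 [-1.    -0.     0.   ]]
```

View pics/w7.png

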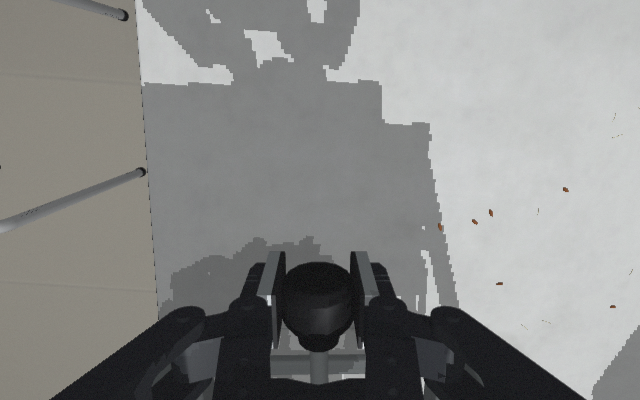

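>>> {"name": "apply_moves", "arguments": {"rows": [[[0, 0, -4, 0, 0, 0, 0], [0, 0, -10, 0, 0, 0, 0], [0, 0, -16, 0, 0, 0, 0], [0, 0, -22, 0, 0, 0, 0], [0, 0, -28, 0, 0, 0, 0], [0, 0, -34, 0, 0, 0, 0], [0, -1, -40, 0, 0, 0, 0], [0, -1, -46, 0, 0, 0, 0], [0, -1, -52, 0, 0, 0, 0], [0, -1, -58, 0, 0, 0, 0], [0, -1, -64, 0, 0, 0, 0], [0, -1, -70, 0, 0, 0, 0], [0, -1, -75, 0, 0, 0, 0], [0, -1, -79, 0, 0, 0, 0], [0, -1, -81, 0, 0, 0, 0], [0, -1, -81, 0, 0, 0, 0]]]}}

```text
time: 15.25
ee_pos: [0.4195, -0.1904, 0.0977]
tcp_rot: [-10.0, 89.8, 84.2]
wrist_force: [-2.1, 9.0, 4.8]
opening: 0.0285
```

```bash
python3 - <<'E'
from h import *
o=get_obs(); print(o['ee_pos'],o['time'],o['wrist_force'],o['opening'])
p=cams.camera('wrist'); save(p,'w8')
p=cams.camera('top'); crop(p,'t8',190,450,140,260,3)
p=cams.camera('scene'); crop(p,'s8',200,340,160,320,4)
E
```

```text
[ 0.41951009 -0.19037099  0.09770519] 15.25 [-2.10023361  8.97702497  4.75967166] 0.028477345854219842
```

View pics/w8.png

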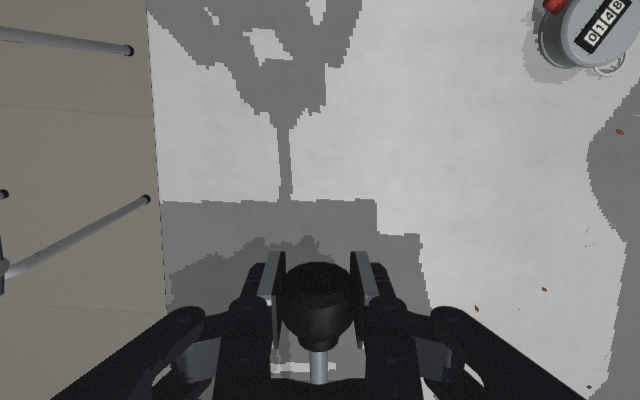

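View pics/t8.png

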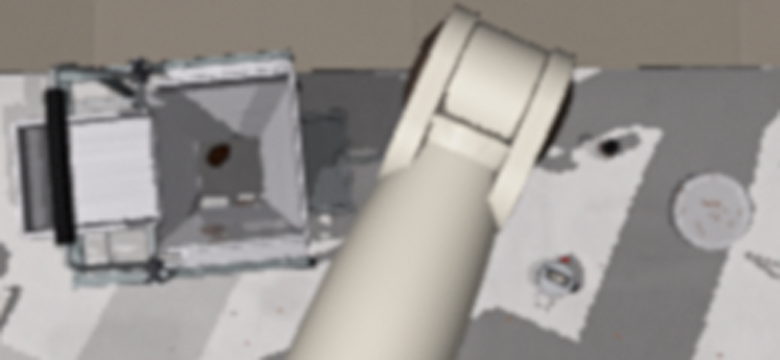

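View pics/s8.png

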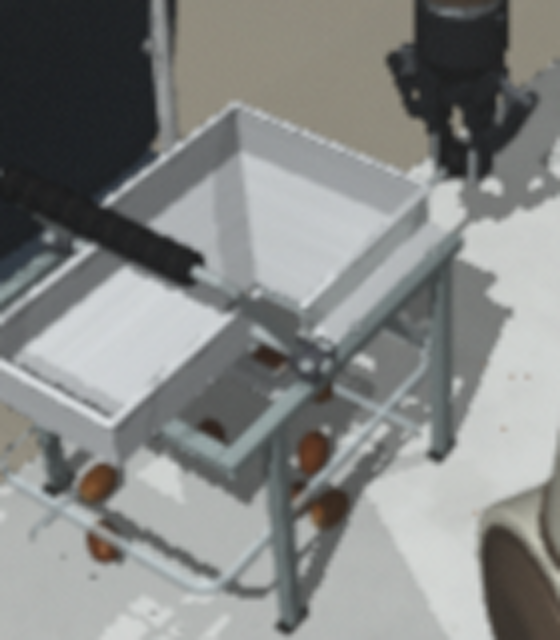

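>>> {"name": "apply_moves", "arguments": {"rows": [[[0, 0, 0, 0, 0, 0, 0], [0, 0, 0, 0, 0, 0, 0], [0, 0, 0, 0, 0, 0, 0], [0, 0, 0, 0, 0, 0, 0], [0, 0, 0, 0, 0, 0, 0]]]}}

```text
time: 15.9
ee_pos: [0.4195, -0.1903, 0.0977]
tcp_rot: [-10.1, 89.8, 84.1]
wrist_force: [-2.8, 3.1, 2.6]
opening: 0.0286
```

```bash
sed -i 's/^S=.*/S=(0.397,0.061,0.0855)/' h.py; cat > ac.py <<'E'
from ov import *
def show(n):
    o=get_obs(); print(o['ee_pos'],o['time'],o['wrist_force'],o['opening'])
    for c,(x0,x1,y0,y1,s) in {'top':(195,335,150,240,5),'scene':(200,340,190,320,5)}.items():
        p=cams.camera(c); crop(p,n+c[0],x0,x1,y0,y1,s)
        W=cloud(p)
        a,b,t=S
        hsv=cv2.cvtColor(p['pixels'],cv2.COLOR_RGB2HSV)
        br=((hsv[...,0]<16)&(hsv[...,1]>110)&(hsv[...,2]>25)).astype(np.uint8)
        k,lab,st,ce=cv2.connectedComponentsWithStats(br)
        for i in range(1,k):
            m=lab==i; q=np.nanmedian(W[m],0)
            lx=(q[0]-a)*np.cos(t)+(q[1]-b)*np.sin(t); ly=-(q[0]-a)*np.sin(t)+(q[1]-b)*np.cos(t)
            if st[i,4]>5 and abs(lx)<.2 and abs(ly)<.25 : print(c,st[i,4],np.round(ce[i]),'stand',np.round([lx,ly,q[2]],3),'w',np.round(q,3))
        for l in ['acorn_0','seed_box']: print(l,[(np.round(d['at'],3).tolist(),round(d['confidence'],2)) for d in cams.find_in(l,p)])
E
python3 -c "
from ac import *
show('a9')"
```

```text
[ 0.41948895 -0.19034834  0.09774749] 15.9 [-2.84745304  3.14045166  2.64956927] 0.028618525152802776
acorn_0 []
seed_box [([0.353, -0.501, 0.014], 0.43), ([0.274, -0.315, 0.027], 0.33)]
scene 42 [278. 272.] stand [-0.04   0.008  0.021] w [0.357 0.065 0.021]
scene 44 [224. 280.] stand [0.073 0.12  0.022] w [0.459 0.186 0.022]
scene 19 [280. 287.] stand [-0.08   0.049  0.022] w [0.313 0.103 0.022]
scene 23 [224. 297.] stand [0.03  0.162 0.021] w [0.413 0.225 0.021]
acorn_0 [([0.315, 0.101, 0.024], 0.64), ([0.356, 0.065, 0.023], 0.6), ([0.419, 0.226, 0.02], 0.42)]
seed_box [([0.315, 0.214, 0.087], 0.87), ([0.46, 0.183, 0.02], 0.37)]ac.py:12: RuntimeWarning: All-NaN slice encountered
  m=lab==i; q=np.nanmedian(W[m],0)
```

View pics/a9t.png

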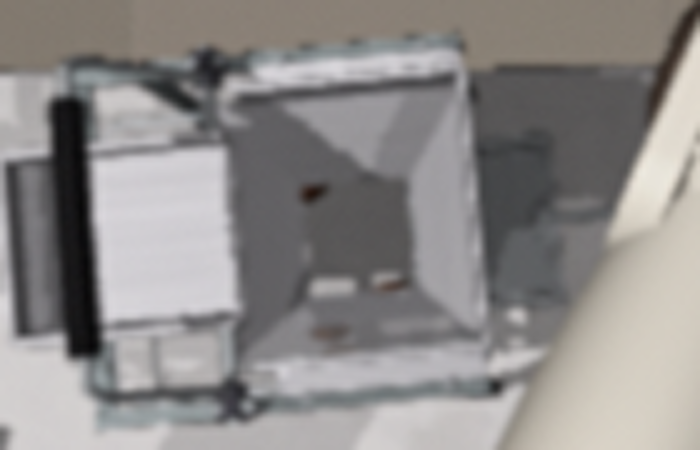

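View pics/a9s.png

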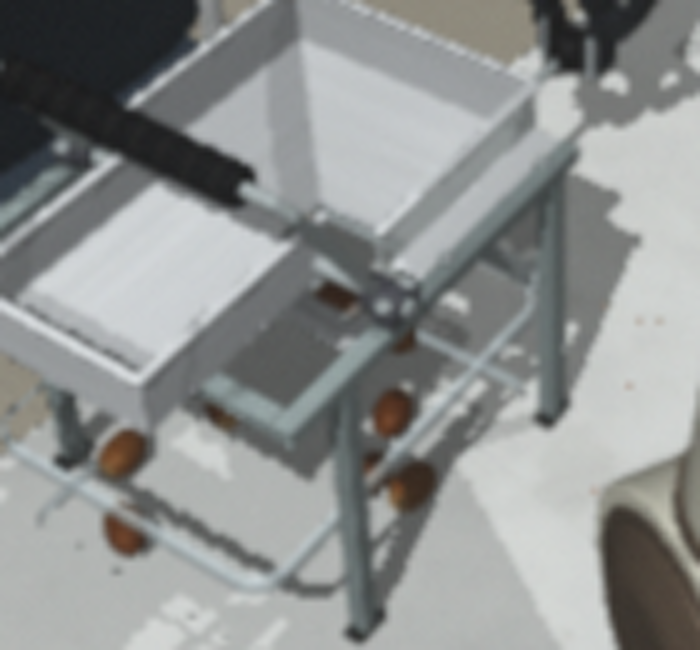

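```bash
python3 - <<'E'
from h import *
p=cams.camera('scene'); W=cloud(p)
for u,v in [(267,248),(266,249),(268,249),(280,257),(244,272),(274,282),(282,287),(278,272),(225,281),(225,296)]: print((u,v),p['pixels'][v,u],np.round(W[v,u],3))
crop(p,'s10',230,300,230,300,10)
p=cams.camera('top'); W=cloud(p)
for u,v in [(257,188),(258,188),(272,207),(273,207),(261,216),(262,206),(265,195)]: print((u,v),p['pixels'][v,u],np.round(W[v,u],3))
E
```

```text
(267, 248) [52 39 33] [0.45  0.013 0.024]
(266, 249) [53 39 33] [0.453 0.015 0.02 ]
(268, 249) [51 37 31] [0.445 0.013 0.023]
(280, 257) [66 62 58] [0.277 0.132 0.194]
(244, 272) [73 61 53] [0.437 0.127 0.021]
(274, 282) [63 49 42] [0.339 0.101 0.024]
(282, 287) [60 45 34] [0.309 0.099 0.022]
(278, 272) [94 58 38] [0.356 0.065 0.023]
(225, 281) [93 62 39] [0.454 0.186 0.023]
(225, 296) [99 63 44] [0.41  0.224 0.026]
(257, 188) [37 20 13] [0.436 0.116 0.023]
(258, 188) [37 25 20] [0.436 0.112 0.023]
(272, 207) [89 75 70] [0.366 0.061 0.027]
(273, 207) [82 69 64] [nan nan nan]
(261, 216) [90 82 80] [0.329 0.078 0.171]
(262, 206) [160 156 156] [0.372 0.101 0.   ]
(265, 195) [89 87 88] [ 0.413  0.091 -0.002]
```

View pics/s10.png

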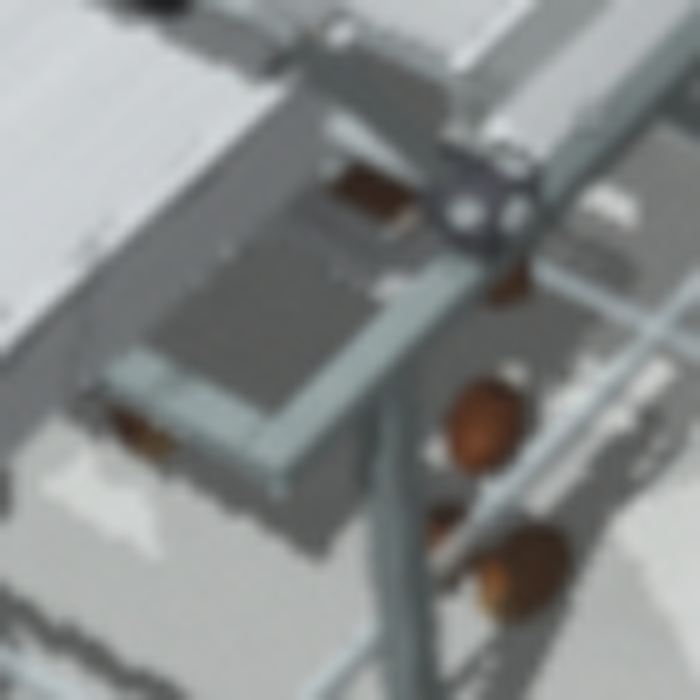

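All eight acorns are at z ≈ 0.022 in the box and the outlet is empty. Next I push the gate home.

>>> {"name": "apply_moves", "arguments": {"rows": [[[0, 0, 4, 0, 0, 0, 0], [0, 0, 10, 0, 0, 0, 0], [0, 0, 16, 0, 0, 0, 0], [0, 0, 22, 0, 0, 0, 0], [0, 0, 28, 0, 0, 0, 0], [0, 0, 34, 0, 0, 0, 0], [0, 1, 40, 0, 0, 0, 0], [0, 1, 46, 0, 0, 0, 0], [0, 1, 52, 0, 0, 0, 0], [0, 1, 58, 0, 0, 0, 0], [0, 1, 64, 0, 0, 0, 0], [0, 1, 70, 0, 0, 0, 0], [0, 1, 75, 0, 0, 0, 0], [0, 1, 79, 0, 0, 0, 0], [0, 1, 82, 0, 0, 0, 0], [0, 1, 82, 0, 0, 0, 0], [0, 1, 82, 0, 0, 0, 0]]]}}

```text
time: 18.0
ee_pos: [0.4125, -0.1105, 0.0979]
tcp_rot: [-179.0, 89.8, -84.8]
wrist_force: [1.7, -11.9, -2.6]
opening: 0.0287
```

>>> {"name": "apply_moves", "arguments": {"rows": [[[0, 0, 0, 0, 0, 0, 0.5], [0, 0, 0, 0, 0, 0, 1], [0, 0, 0, 0, 0, 0, 1], [0, 0, 0, 0, 0, 0, 1], [0, 0, 0, 0, 0, 0, 1], [0, 0, 0, 0, 0, 0, 1], [-30, 0, 0, 0, 0, 0, 1], [-70, 0, 0, 0, 0, 0, 1], [-110, 0, 0, 0, 0, 0, 1], [-150, 0, -10, 0, 0, 0, 1], [-185, 0, -10, 0, 0, 0, 1], [-185, 0, -10, 0, 0, 0, 1], [-185, 0, -10, 0, 0, 0, 1]]]}}

```text
time: 19.3
ee_pos: [0.4136, -0.1201, 0.2833]
tcp_rot: [-160.3, 89.8, -66.1]
wrist_force: [-0.1, 0.0, -0.4]
opening: 0.0857
```

```bash
python3 - <<'E'
from ac import *
show('a11')
p=cams.camera('wrist'); save(p,'w11'); W=cloud(p)
z=W[...,2]; m=(z>.118)&(z<.135)&(abs(W[...,0]-.413)<.02)&(W[...,1]<-.095)&(W[...,1]>-.22)
print(m.sum(),W[m].min(0),W[m].max(0))
for l in ['vial','petri','tally']: 
  for c in ('top','wrist'):
    p=cams.camera(c); print(l,c,[(np.round(d['at'],3).tolist(),round(d['confidence'],2)) for d in cams.find_in(l,p)])
E
```

```text
[ 0.413579   -0.12006373  0.28326894] 19.3 [-0.05350762  0.02800111 -0.43690114] 0.08571900392813891
acorn_0 []
seed_box [([0.272, -0.314, 0.026], 0.67), ([0.351, -0.501, 0.013], 0.57)]
scene 40 [278. 272.] stand [-0.04   0.008  0.022] w [0.356 0.066 0.022]
scene 45 [224. 280.] stand [0.073 0.119 0.021] w [0.459 0.186 0.021]
scene 36 [281. 287.] stand [-0.083  0.046  0.021] w [0.31  0.099 0.021]
scene 23 [224. 297.] stand [0.029 0.163 0.021] w [0.412 0.226 0.021]
acorn_0 [([0.389, 0.144, 0.213], 0.69), ([0.357, 0.066, 0.021], 0.57), ([0.314, 0.104, 0.022], 0.56), ([0.418, 0.228, 0.02], 0.48), ([0.46, 0.186, 0.021], 0.45)]
seed_box [([0.318, 0.216, 0.086], 0.6)]
778 [ 0.3980456  -0.11984508  0.11801979] [ 0.42735122 -0.09502471  0.13053704]
vial top [([0.426, -0.372, 0.055], 0.62)]
vial wrist []
petri top [([0.348, -0.503, 0.014], 0.85)]
petri wrist [([0.363, 0.053, 0.02], 0.53), ([0.311, 0.086, 0.023], 0.31)]
tally top [([0.403, 0.127, 0.206], 0.31)]
tally wrist [([0.267, -0.29, 0.007], 0.58), ([0.408, -0.06, 0.118], 0.21)]ac.py:12: RuntimeWarning: All-NaN slice encountered
  m=lab==i; q=np.nanmedian(W[m],0)
```

View pics/w11.png

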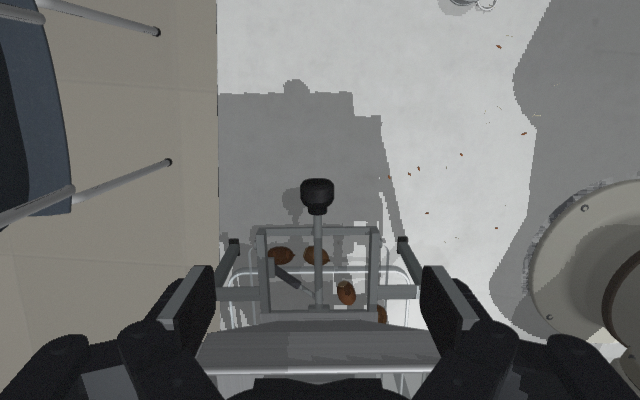

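View pics/a11s.png

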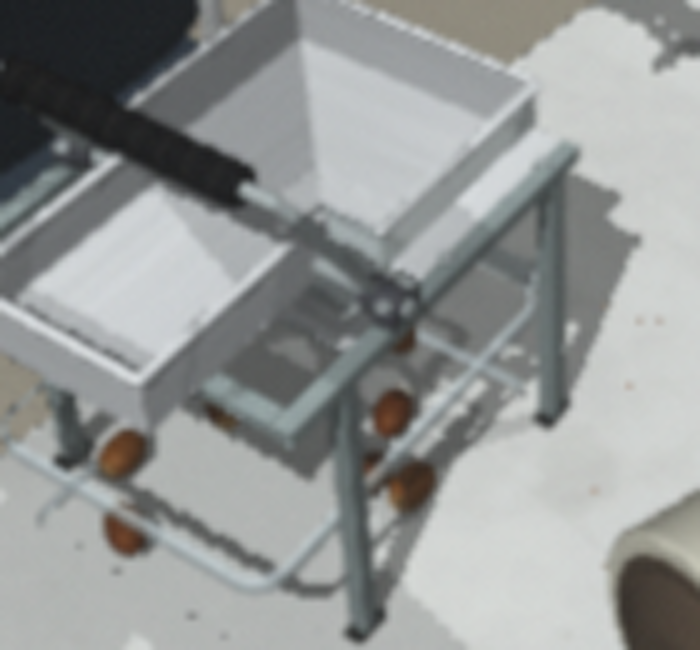

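View pics/a11t.png

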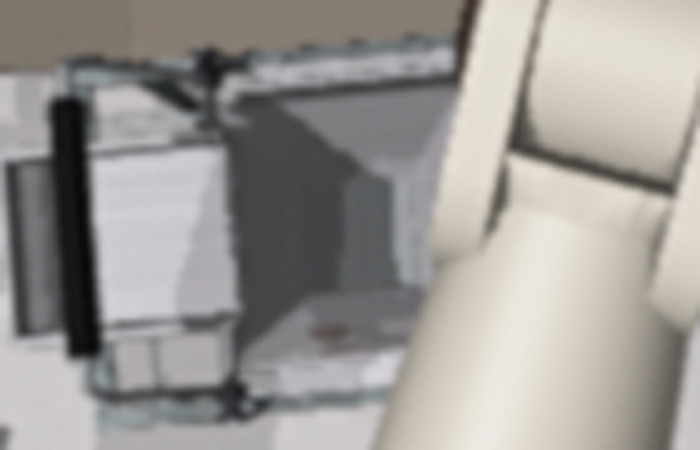

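```bash
python3 - <<'E'
from h import *
p=cams.camera('wrist'); W=cloud(p); crop(p,'w12',200,440,200,360,3)
for u,v in [(280,255),(316,255),(346,292),(382,315)]: print((u,v),np.round(W[v,u],3))
M=R.from_euler('xyz',p['attitude'],degrees=True).as_matrix()
def onz(p,u,v,z):
    M=R.from_euler('xyz',p['attitude'],degrees=True).as_matrix()
    d=M@np.array([(u-p['cx'])/p['fx'],-(v-p['cy'])/p['fy'],-1]); e=np.array(p['eye']); return np.round(e+d*(z-e[2])/d[2],3)
for u,v in [(240,268),(320,268),(400,268),(407,290)]: print(onz(p,u,v,.09))
p=cams.camera('scene'); 
for a,b in [(10,445),(120,530),(220,582),(265,580),(330,525),(430,420),(530,310),(540,270)]: print((a,b),onz(p,200+a/5,190+b/5,.09))
E
```

```text
(280, 255) [0.451 0.003 0.024]
(316, 255) [ 0.41  -0.046  0.116]
(346, 292) [0.364 0.049 0.025]
(382, 315) [0.313 0.082 0.023]
[ 0.488 -0.012  0.09 ]
[ 0.403 -0.018  0.09 ]
[ 0.319 -0.024  0.09 ]
[0.308 0.001 0.09 ]
(10, 445) [0.458 0.253 0.09 ]
(120, 530) [0.368 0.255 0.09 ]
(220, 582) [0.303 0.246 0.09 ]
(265, 580) [0.286 0.231 0.09 ]
(330, 525) [0.285 0.185 0.09 ]
(430, 420) [0.291 0.099 0.09 ]
(530, 310) [ 0.301 -0.001  0.09 ]
(540, 270) [ 0.317 -0.03   0.09 ]
```

View pics/w12.png

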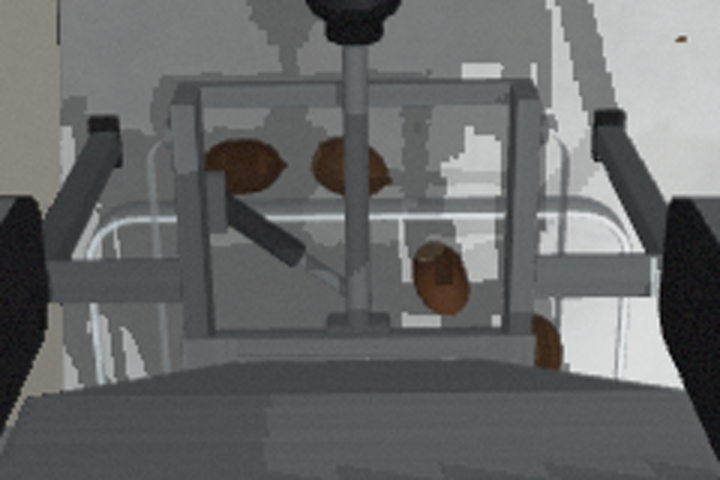

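```bash
python3 -c "
from h import *
print(bot.job_done(), get_obs()['time'])"
```

```text
the job is handed in; nothing more can be done
the job is handed in; nothing more can be done
```

The job is handed in, at about 20 s of the 64 s. I pushed the bail over until all eight acorns lay in the hopper with the gate shut, and let the pan settle back. I then pulled the knob 80 mm out to its detent, and once the acorns had dropped I pushed it home and lifted clear.

What the last checks showed:

- **Acorns:** eight were counted in the scene picture with the gate open, seven with depth readings at z of about 0.02 m. The eighth was partly hidden and had no valid depth reading. After the gate closed, one of them was hidden from the scene camera. The two nearest the box's −y wall are inside its rim.
- **Gate:** the TCP came back to the knob's starting position within 1 mm, and the knob's outer end reads the same as before the pull.
- **Pan:** the pictures show it empty and back on its rest; I did not measure its angle.
- **Box:** it stands with its centre about 58 mm from the hopper's middle (the limit is 85 mm). I did not measure its tilt, but nothing touched it.
- **Bystanders:** the vial and petri dish read within about 10 mm of where they were first seen. The tally was not found cleanly in the last pictures: its own detection came out wrong in the top view and low-confidence in the wrist view. A mislabelled detection sits within about 3 mm of its starting position.

The hopper's position estimate in y moved by about 7 mm from the first picture to the closer one. The push and the grasp used the closer measurements.

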